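# Load the countersinking jig and clamp down

### The job

The pine batten is lying in the channel of the countersinking jig: push it along under the clear bush plate until its far end is right up against the end stop. Then close the toggle clamp by swinging its upright handle over and pressing it down past centre as far as it goes, so that the rubber foot stays locked down on the batten. Do not disturb the other things on the cart or the tin standing on the jig.

Things in the scene. Friction and masses are not known exactly. Their poses are not given: they have to be found in the camera images.
- jig: Countersinking jig fixed to the cart; origin on the cart top, +x along its channel away from the robot, +y to the left. Plywood board 360 mm (x) by 220 mm (y, -75 to +145), 18 mm thick: the channel floor is at z = 18 mm. Two beech strips 24 mm wide, 16 mm tall (x -150 to +150 mm) leave a channel 51 mm wide centred on y = 0.
- stop_face (a point): Middle of the near face of the beech end stop, at the channel floor: jig frame (150, 0, 18) mm, axes as the jig. The stop is 99 mm wide (y) and 22 mm tall. The batten's far end has to touch this face.
- bush_plate (a point): Centre of the underside of the clear polycarbonate bush plate that bridges the channel: jig frame (115, 0, 42) mm, axes as the jig. Plate 50 mm (x) by 100 mm (y) by 8 mm; a steel bush in its middle reaches 13 mm above this point.
- clamp_pivot (a point): Arm pivot of the steel toggle clamp, left of the channel: jig frame (65, 75, 50) mm, axes as the jig. Arm and handle swing in the jig plane x = 65 mm. Open at the start: arm 75 mm long raised steeply (top at z = 140 mm, y 25 to 75 mm), handle nearly upright just behind it. Bracket 50 mm wide (x), y 63 to 125 mm. As the handle goes over to +y and down, the arm comes down over the channel.
- batten: Pine batten 170 mm (own x, lying along the channel) by 45 by 20 mm, about 95 g, flat on the channel floor, its origin at the centre of its underside, its own +x away from the robot. Starts 60 to 110 mm short of the stop; with its far end on the stop its origin is at x = +65 mm in the jig frame. It slides with under 2 N.
- handle_grip (a point): Centre line of the black clamp handle (18 mm wide, 14 mm thick), 120 mm from its pin, 32 mm from its free end; own +y along the handle to the free end (within 6 degrees), own +z its front, then upper, face: push on that. Jig frame (y, z) mm: starts (118, 182), then an arc by (147, 172), (163, 157), (174, 137), (179, 122), dead centre (186, 81), to its stop (186, 67).
- clamp_handle: The clamp's handle, origin at its pin on the arm (axes as handle_grip); it leans to the jig's +y, 77 degrees above level at the start and 59, 46, 33, 25, 5, -2 at the next points named for handle_grip. Takes about 1 to 6 N at the grip; stiff pivots, it stays where it is left; just past dead centre it locks on its stop.
- clamp_foot: Black rubber foot under the end of the clamp arm, 18 mm across, 10 mm tall, sprung; origin at the centre of its pressing face. Open, it is up in the air facing -y of the jig; closed, it presses on the batten's top at (65, 0) mm in the jig frame with about 8 N.
- spare_low: lower of two spare pine battens, stacked on the cart to the right of the jig, the same as the batten in the jig; origin at the centre of its underside (bystander)
- spare_top: upper of the two stacked spare battens (bystander)
- sander: palm sander, 110 x 105 mm pad, 140 mm tall, grey, standing on its pad left of the jig (bystander)
- countersink_case: flat case 75 x 150 x 26 mm with a clear lid over five steel countersinks, left of the jig (bystander)
- mallet: beech joiner's mallet, head 65 x 130 x 90 mm, handle 220 mm towards its own -x, right of the jig (bystander)
- bench_brush: stainless bench brush, black bristles, 330 mm long in all, far left (bystander)
- screw_tin: round steel tin, 55 mm across, 26 mm tall, standing on the jig's near left corner, about 125 mm towards the robot and 105 mm left of the jig's origin (bystander)
There are look-alikes about, which are no part of the job. What is shaped like the batten but red is not meant.

How it is judged:
By the outcome, as a careful person would: the job done as asked, in the order asked, and still so for the second after the job is handed in, with the robot touching nothing.
It also fails if it takes over 48 s, if anything falls off the work surface, if the arm or the gripper's body presses on something with over 40 N, if the wrist force passes 120 N, or if a joint passes its speed limit or range.

### The arm

A 7-joint arm with a two-finger parallel gripper is mounted at the origin on the work surface. World frame = base frame: x ahead of the robot, y to its left, z up, the work surface at z = 0. Lengths are in m, angles in rad, forces in N, time in s.
With the tool pointing down it reaches from about 0.425 to 0.825 m from the base axis. Payload 3.6 kg.
Tool frame: the origin (TCP) lies midway between the tips of the shut fingers; the grasp point (between the pads) lies 19 mm behind it; z points along the fingers, y is the line along which they close (so a half turn about z gives the same grasp; the last joint's range is limited). The gripper opens to 93 mm and grips with 3 to 60 N. Pads are 15 mm wide; open, the fingers measure 128 mm over their backs; the gripper's body (75 mm by 188 mm) begins 65 mm behind the grasp point.
Start: joints at [1.312, 0.615, -0.013, 1.423, 0.008, 1.103, -0.04], TCP at [0.15, -0.632, 0.219] pointing down, gripper open.
Joint ranges: [-3.12, 3.12], [-0.3, 2.06], [-1.34, 1.32], [0.26, 2.42], [-1.36, 4.5], [0.01, 1.98], [-2.84, 2.84]. Speed limits (rad/s): [2.79, 2.79, 3.14, 3.14, 3.14, 3.14, 3.14].

### API

Orientations are given as a unit quaternion [w, x, y, z].
In Python, from cell import * gives the robot as it stands.
- The arm moves only by the shell command python3 -m handwheel 'ROWS' [FORCE]. ROWS is JSON, a list of rows, each a list of 7 numbers: the shift along the world's x, y, z in m, then the turn, a rotation vector about the world's x, y, z in rad, then the opening, from 0 (shut) to 1 (fully open). In form: [[dx, dy, dz, wx, wy, wz, hand], ...]. A call has exactly 8 rows; each row shifts and turns the commanded pose from where the row before left it; what a row does not reach is not made up. A row lasts 1/12 s, in which the tool goes at most 41.7 mm and 7.16 degrees, less where a joint would pass 70% of its speed; a pose out of reach is approached as far as the arm can. A call with a gripper value outside its range is refused whole. The fingers move at their own pace and stop on an object; FORCE is the grip in N (left out, the last holds). Time passes only in rows, so rows that do not move let the fingers close, or fill a call up. It gives the time, the measured TCP pose, the force, the opening and the grip force at its end, in the units of the state.
- sense(): the state, without advancing time (a new reading comes with each control period).
- read_camera(name): name is "scene" or "side" or "wrist"; returns the picture (400x640x3 uint8, red, green, blue); there is no depth.
- camera_info(name): a dict with "vfov" (degrees; the focal length in pixels is half the picture's height over the tangent of half this angle, whatever the lens; pixels are square), "cx", "cy" (the principal point, pixels), "rvec" (rotation vector, rad) and "tvec" (3), from world to camera coordinates, as OpenCV has them. Camera axes: x right, y down, z forward; pixel columns grow to the right and rows downward; lengths in m; the calibration is good to about 2 mm. A picture is of the moment at which its call begins: read the wrist's pose just before it. camera_info takes no time and is no camera call; for the wrist camera it gives the pose at the moment of the call.
- finish_job(): hands the job in; it is judged then, once.
Trained networks look in the newest picture that a camera, given by its name, has taken for a name from the list of things; names that differ only in an ending like _2 or _b are one class to them, and where a whole thing is asked for, a point or a joint stands for the part that bears it (a point fixed in the world has none). Each returns a list of dicts, best first, with "confidence" (0 to 1); they miss things now and then, are a little off and sometimes report something else, mostly with a low value. They report only what shows in the picture. A call takes as long as a camera call. They do not tell look-alikes from the thing itself.
- boxes_of(camera, query): "box" ([centre column, centre row, width, height] in pixels, round what is visible of it).
- regions_of(camera, query): "pixels" (400x640 bool, what is visible of it) and "box" ([centre column, centre row, width, height] in pixels, round what is visible of it).
- tip_of(camera, query): "at" ([column, row] in pixels: a listed point, or the origin of a listed thing).
The state is a dict: "clock": time; "joint_positions": joint angles; "joint_velocities": joint speeds; "tau": joint torques, N m; "ee_pos": TCP position; "ee_rot": TCP orientation; "contact_force": force on the tool from outside, world axes, zero at the start; "moment": the same for the moment, N m; "finger_gap": opening from 0.0 (shut) to 1.0 (fully open); "finger_force": force on a finger pad.
Only numpy, scipy, OpenCV 4.12 (cv2) and the standard library are available. Lean on these libraries where they do the work, as an engineer would, in place of code of your own. Each camera call takes 0.05 s, during which the arm holds its last target. There are 200 camera calls.

## Working session

There is one attempt and no reset: what is moved stays moved. The work goes in short steps, Python scripts to look and compute and a shell command to move; the robot and the scene stay as the last step left them, time stands still between calls to the robot, and variables do not carry over. Pictures are saved under pics/ and viewed, at most 10 in all, crops included, and the job is handed in when it is done.

```bash
mkdir -p pics; ls
cat > h.py <<'E'
from cell import *
import numpy as np, cv2
from scipy.spatial.transform import Rotation as R
def cam(n):
    i=camera_info(n); f=200/np.tan(np.radians(i["vfov"])/2)
    K=np.array([[f,0,i["cx"]],[0,f,i["cy"]],[0,0,1]]); return K,np.array(i["rvec"],float),np.array(i["tvec"],float),i
def proj(n,P):
    K,r,t,i=cam(n); return cv2.projectPoints(np.array(P,float).reshape(-1,3),r,t,K,None)[0].reshape(-1,2)
def onplane(n,px,z):
    K,r,t,i=cam(n); Rm=cv2.Rodrigues(r)[0]; c=-Rm.T@t
    d=Rm.T@np.linalg.inv(K)@np.array([px[0],px[1],1.]); return c+d*(z-c[2])/d[2]
E
python3 - <<'E'
from h import *
for n in ("scene","side"):
    im=read_camera(n); cv2.imwrite(f"pics/{n}0.png",im[:,:,::-1]); print(camera_info(n))
    for q in ("stop_face","bush_plate","clamp_pivot","handle_grip","batten","screw_tin","clamp_foot","clamp_handle"):
        print(n,q,[(np.round(d["at"]).tolist(),round(d["confidence"],2)) for d in tip_of(n,q)][:3])
s=sense();print(s["clock"],s["ee_pos"],s["ee_rot"])
E
```

```text
pics
{'vfov': 48.49670013069764, 'cx': 322.0026441580952, 'cy': 204.11808018650055, 'rvec': array([ 0.99629061,  2.50962761, -1.01590208]), 'tvec': array([ 0.34643779, -0.17998527,  1.63157187])}
scene stop_face [([232.0, 247.0], 0.6)]
scene bush_plate [([247.0, 234.0], 0.84), ([286.0, 224.0], 0.56)]
scene clamp_pivot [([273.0, 246.0], 0.75)]
scene handle_grip [([274.0, 222.0], 0.52)]
scene batten [([318.0, 157.0], 0.92), ([446.0, 231.0], 0.77), ([285.0, 220.0], 0.6)]
scene screw_tin [([338.0, 228.0], 0.63), ([452.0, 345.0], 0.57)]
scene clamp_foot [([271.0, 242.0], 0.37), ([198.0, 179.0], 0.29)]
scene clamp_handle [([270.0, 247.0], 0.44)]
{'vfov': 44.106256896122574, 'cx': 316.64666788371505, 'cy': 196.94846773645145, 'rvec': array([ 2.16498089, -0.21940537,  0.11675072]), 'tvec': array([-0.46112206,  0.18852224,  1.66690552])}
side stop_face [([395.0, 236.0], 0.87)]
side bush_plate [([392.0, 235.0], 0.92)]
side clamp_pivot [([368.0, 219.0], 0.7), ([303.0, 159.0], 0.53)]
side handle_grip [([377.0, 181.0], 0.69)]
side batten [([266.0, 294.0], 0.86), ([346.0, 243.0], 0.78), ([352.0, 194.0], 0.62)]
side screw_tin [([314.0, 220.0], 0.44)]
side clamp_foot [([372.0, 215.0], 0.7), ([373.0, 211.0], 0.56)]
side clamp_handle [([376.0, 213.0], 0.56)]
0.9 [ 0.14997405 -0.63244323  0.21868417] [8.59608687e-06 9.93229696e-01 1.16166994e-01 4.26940172e-06]
```

View pics/scene0.png

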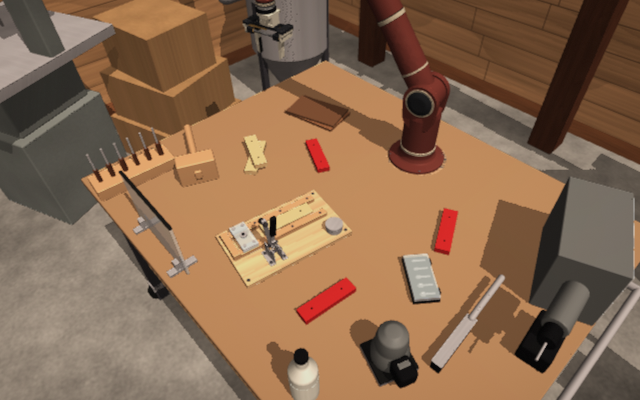

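View pics/side0.png

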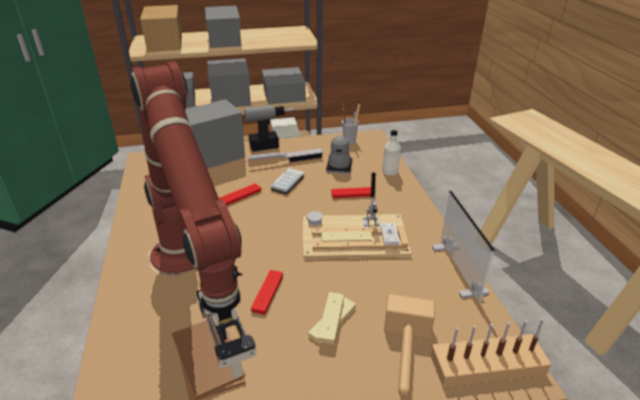

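The scene view shows the jig with its near end at (314,192)-(351,233) and its far end at (216,238)-(249,283). The batten is in the channel around (290,217), the handle at (272,225) and the tin at (334,226). The side view shows the jig from (302,215) to (410,257).

Run:
```python
from h import *
from scipy.optimize import least_squares
a=cv2.imread("pics/scene0.png")[180:295,205:360]; b=cv2.imread("pics/side0.png")[165:265,292:420]
A=cv2.resize(a,None,fx=3.7,fy=3.7,interpolation=cv2.INTER_CUBIC);B=cv2.resize(b,(573,int(100*573/128)),interpolation=cv2.INTER_CUBIC)
cv2.imwrite("pics/cropA.png",A); cv2.imwrite("pics/cropB.png",cv2.resize(B,None,fx=1.3,fy=1.3))
obs={"scene":[((-180,-75,18),(314,192)),((-180,145,18),(351,233)),((180,145,18),(249,283)),((180,-75,18),(216,238)),((150,0,18),(232,247)),((115,0,42),(247,234)),((65,75,50),(273,246)),((65,118,182),(274,222))],
"side":[((-180,-75,18),(302,257)),((-180,145,18),(305,217)),((180,145,18),(405,215)),((180,-75,18),(410,257)),((150,0,18),(395,236)),((115,0,42),(392,235)),((65,75,50),(368,219)),((65,118,182),(377,181))]}
def T(p,P):
    c,s=np.cos(p[2]),np.sin(p[2]);P=np.array(P)/1000.
    return np.c_[p[0]+c*P[:,0]-s*P[:,1],p[1]+s*P[:,0]+c*P[:,1],P[:,2]]
def res(p): return np.concatenate([(proj(n,T(p,[o[0] for o in O]))-np.array([o[1] for o in O])).ravel() for n,O in obs.items()])
r=least_squares(res,[.6,0,0],loss="soft_l1",f_scale=2); print(r.x,np.degrees(r.x[2]));print(np.round(res(r.x).reshape(-1,2),1).tolist())
for n in obs:
    print(n,[(np.round(onplane(n,d["at"],.018),3).tolist(),round(d["confidence"],2)) for d in tip_of(n,"batten")])
```

```text
[ 0.59005894 -0.07215693 -0.18054972] -10.344736751668254
[[0.9, -3.1], [1.7, -2.4], [-2.2, 2.2], [-0.6, -3.7], [2.6, -0.9], [-2.9, 2.1], [-2.6, -2.4], [-1.1, 1.0], [0.5, -2.1], [-2.4, -1.8], [-4.7, -1.0], [1.0, -3.6], [3.4, 3.1], [-3.2, -1.2], [3.9, -0.1], [-4.1, -0.2]]
scene [([0.281, -0.228, 0.018], 0.92), ([0.235, 0.302, 0.018], 0.77), ([0.563, -0.074, 0.018], 0.6), ([0.676, 0.221, 0.018], 0.59)]
side [([0.261, -0.266, 0.018], 0.86), ([0.557, -0.085, 0.018], 0.78), ([0.653, 0.2, 0.018], 0.62), ([0.216, 0.281, 0.018], 0.59)]
```

View pics/cropA.png

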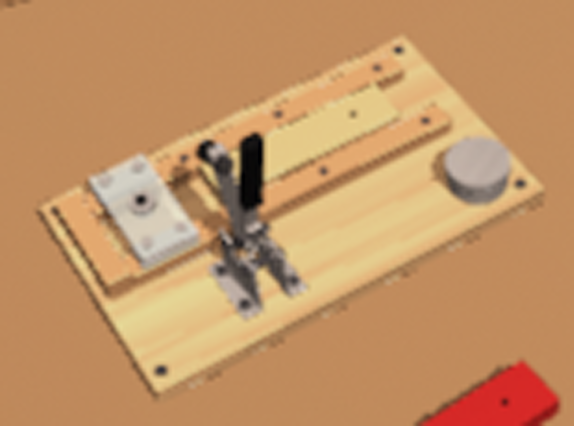

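View pics/cropB.png

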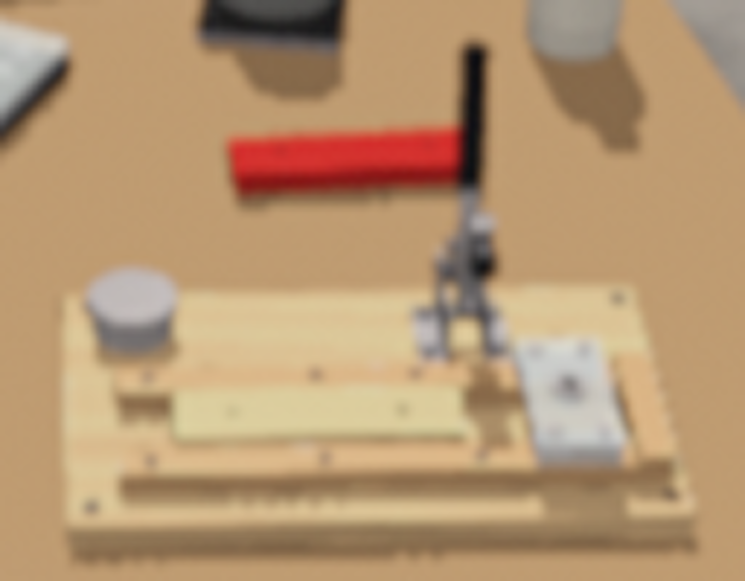

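```bash
cat >> h.py <<'E'
def T(p,P):
    c,s=np.cos(p[2]),np.sin(p[2]);P=np.atleast_2d(P)/1000.
    return np.c_[p[0]+c*P[:,0]-s*P[:,1],p[1]+s*P[:,0]+c*P[:,1],P[:,2]]
def inv(p,w):
    c,s=np.cos(p[2]),np.sin(p[2]);d=np.asarray(w)[:2]-p[:2]
    return np.round([1000*(c*d[0]+s*d[1]),1000*(-s*d[0]+c*d[1])],1)
E
python3 - <<'E'
from h import *
from scipy.optimize import least_squares
C=[(-180,-75,18),(-180,145,18),(180,145,18),(180,-75,18)]
obs={"scene":[(314.5,190.3),(351.8,230.8),(247.4,284.5),(215.3,236)],"side":[(303.7,255.2),(303.2,215.2),(401.1,214.3),(411,253)]}
def res(p,ns): return np.concatenate([(proj(n,T(p,C))-np.array(obs[n])).ravel() for n in ns])
for ns in (["scene"],["side"],["scene","side"]):
    r=least_squares(res,[.6,0,0],args=(ns,)); print(ns,r.x,np.round(res(r.x,ns).reshape(-1,2),1).tolist())
p=r.x
for n,px in (("scene",(307.2,203)),("scene",(313,211)),("side",(322.6,232.4)),("side",(321.7,240.3)),("side",(371.9,232.9))): print(n,inv(p,onplane(n,px,.038)))
for n in obs: print(n,proj(n,[[0,0,0],*T(p,[(65,118,182),(65,75,50),(115,0,50)])]).round(1).tolist())
E
```

```text
['scene'] [ 0.59189276 -0.07120011 -0.17346032] [[-0.1, -1.2], [0.8, -0.1], [-0.4, 1.5], [-0.2, -0.9]]
['side'] [ 0.59242965 -0.07266435 -0.17917533] [[-0.5, -0.2], [-0.0, 0.0], [-0.2, -0.4], [0.7, 0.4]]
['scene', 'side'] [ 0.59218978 -0.07165396 -0.17557272] [[-0.2, -1.2], [0.6, -0.0], [-0.7, 1.4], [-0.4, -1.0], [-0.5, -0.3], [-0.3, -0.0], [-0.6, -0.6], [0.6, 0.1]]
scene [-117.1  -16.4]
scene [-114.1   23.5]
side [-112.5   17.1]
side [-117.1  -25.3]
side [56.6 10. ]
scene [[416.3, 155.1], [272.7, 223.5], [270.1, 244.1], [243.3, 234.9]]
side [[180.1, 252.8], [373.3, 180.6], [372.3, 218.7], [389.6, 231.7]]
```

The scene and side cameras agree on the jig pose: about (0.592, -0.072), yaw -10.1°. The batten's near end is at jig x ≈ -115, so it has about 95 mm to travel. I'll move with the fingers shut and tool y across the channel.

```bash
python3 -m handwheel '[[0.025,0.029,0,0,0,-0.051,0],[0.025,0.029,0,0,0,-0.051,0],[0.025,0.029,0,0,0,-0.051,0],[0.025,0.029,0,0,0,-0.051,0],[0.025,0.029,0,0,0,-0.051,0],[0.025,0.029,0,0,0,-0.051,0],[0.025,0.029,0,0,0,-0.051,0],[0.025,0.029,0,0,0,-0.051,0]]' 20
python3 -m handwheel '[[0.013,0.030,0,0,0,0,0],[0.013,0.030,0,0,0,0,0],[0.013,0.030,0,0,0,0,0],[0.013,0.030,0,0,0,0,0],[0.013,0.030,0,0,0,0,0],[0.013,0.030,0,0,0,0,0],[0.013,0.030,0,0,0,0,0],[0.013,0.030,0,0,0,0,0]]'
cat >> h.py <<'E'
J=np.array([0.5922,-0.0717,-0.1756])
def st():
    s=sense(); e=np.array(s["ee_pos"]); q=s["ee_rot"]; m=R.from_quat([q[1],q[2],q[3],q[0]]).as_matrix()
    F=np.array(s["contact_force"]); c,k=np.cos(J[2]),np.sin(J[2])
    print("t",round(s["clock"],2),"tcp",e.round(4),"jig",inv(J,e),"z",round(1000*e[2],1),"yaw_y",round(np.degrees(np.arctan2(m[1,1],m[0,1])),1),"zaxis",m[:,2].round(3),"Fjig",np.round([c*F[0]+k*F[1],-k*F[0]+c*F[1],F[2]],1),"gap",round(s["finger_gap"],3))
E
python3 - <<'E'
from h import *
st()
cv2.imwrite("pics/w1.png",read_camera("wrist")[:,:,::-1])
print(camera_info("wrist"),sense()["joint_positions"])
for q in ("batten","screw_tin","stop_face","handle_grip"):
    print(q,[(np.round(d["at"]).tolist(),round(d["confidence"],2)) for d in tip_of("wrist",q)][:3])
E
```

```text
clock: 1.67
ee_pos: [0.351, -0.399, 0.2189]
ee_rot: [0.0, 0.996, -0.089, 0.0]
contact_force: [0.7, -1.2, -1.3]
finger_gap: 0.476
finger_force: 0.0
clock: 2.33
ee_pos: [0.4545, -0.159, 0.219]
ee_rot: [0.0, 0.996, -0.088, 0.0]
contact_force: [0.6, -0.9, 0.0]
finger_gap: 0.007
finger_force: 0.0
t 2.33 tcp [ 0.4545 -0.159   0.219 ] jig [-120.3 -110. ] z 219.0 yaw_y -100.0 zaxis [ 0.001 -0.    -1.   ] Fjig [ 0.8 -0.8  0. ] gap 0.007
{'vfov': 59.77071963404154, 'cx': 313.22274824959686, 'cy': 201.70121536526744, 'rvec': array([-1.92490061,  2.26417107,  0.28829794]), 'tvec': array([-0.07390213,  0.4325628 ,  0.50678027])} [ 2.76584652e-01  3.55527189e-01 -7.83823214e-05  1.89445249e+00
 -8.40776039e-03  8.89875127e-01 -1.45222385e+00]
batten [([207.0, 95.0], 0.78)]
screw_tin [([114.0, 192.0], 0.86)]
stop_face []
handle_grip []
```

```bash
python3 -m handwheel '[[-0.0005,0.028,0,0,0,0,0],[-0.0005,0.028,0,0,0,0,0],[-0.0005,0.028,0,0,0,0,0],[-0.0005,0.028,0,0,0,0,0],[0,0,-0.02,0,0,0,0],[0,0,-0.02,0,0,0,0],[0,0,-0.02,0,0,0,0],[0,0,0,0,0,0,0]]'
python3 - <<'E'
from h import *
st()
im=read_camera("wrist").copy()
def line(a,b,col):
    p=proj("wrist",T(J,[a,b])).round().astype(int); cv2.line(im,tuple(map(int,p[0])),tuple(map(int,p[1])),col,1)
for y in (-25.5,25.5): line((-150,y,34),(40,y,34),(0,0,255))
line((-115,-22,38),(-115,22,38),(255,0,0)); line((-180,-75,18),(-180,145,18),(0,255,0)); line((-142,-17,18),(-142,17,18),(255,0,255))
cv2.imwrite("pics/w2.png",im[:,:,::-1])
E
```

```text
clock: 3.25
ee_pos: [0.4492, -0.05, 0.1559]
ee_rot: [0.0, 0.996, -0.089, -0.004]
contact_force: [-0.2, 0.2, 0.3]
finger_gap: 0.01
finger_force: 0.0
t 3.25 tcp [ 0.4492 -0.05    0.1559] jig [-144.6   -3.6] z 155.9 yaw_y -100.2 zaxis [-0.007 -0.    -1.   ] Fjig [-0.2  0.1  0.3] gap 0.01
```

View pics/w2.png

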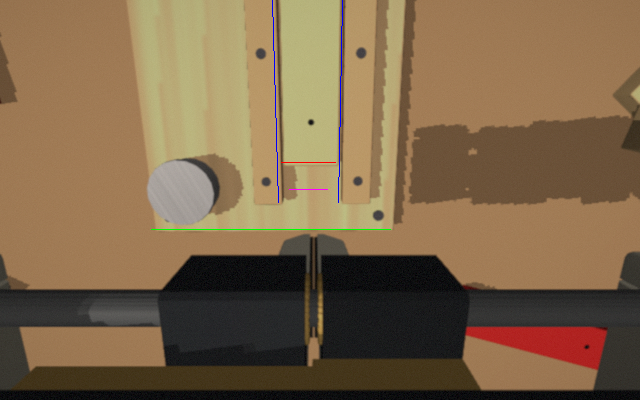

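The overlay matches within about 2-3 mm: the channel's near mouth is at columns 280-343, row 203, and the batten's near end is at row 164. The true channel centre is about 2 mm to the right of my estimate. I'll lower the fingers behind the batten.

```bash
python3 -m handwheel '[[0.001,0,-0.022,0,0,0,0],[0.001,0,-0.022,0,0,0,0],[0.001,0,-0.022,0,0,0,0],[0,0,-0.022,0,0,0,0],[0,0,-0.022,0,0,0,0],[0,0,-0.016,0,0,0,0],[0,0,0,0,0,0,0],[0,0,0,0,0,0,0]]'
python3 -c "
from h import *
st()"
```

```text
clock: 3.97
ee_pos: [0.4556, -0.0495, 0.0331]
ee_rot: [0.0, 0.996, -0.088, 0.0]
contact_force: [-0.4, 0.4, 0.4]
finger_gap: 0.005
finger_force: 0.0
t 3.97 tcp [ 0.4556 -0.0495  0.0331] jig [-138.4   -2. ] z 33.1 yaw_y -100.1 zaxis [ 0. -0. -1.] Fjig [-0.4  0.3  0.4] gap 0.005
```

```bash
python3 -m handwheel '[[0,0,-0.006,0,0,0,0],[0.0118,-0.002,0,0,0,0,0],[0.0118,-0.002,0,0,0,0,0],[0.0118,-0.002,0,0,0,0,0],[0.0118,-0.002,0,0,0,0,0],[0.0118,-0.002,0,0,0,0,0],[0.0118,-0.002,0,0,0,0,0],[0.0118,-0.002,0,0,0,0,0]]'
python3 -m handwheel '[[0.006,-0.001,0,0,0,0,0],[0.004,-0.0007,0,0,0,0,0],[0.003,-0.0005,0,0,0,0,0],[0.002,-0.0003,0,0,0,0,0],[0.001,-0.0002,0,0,0,0,0],[0,0,0,0,0,0,0],[0,0,0,0,0,0,0],[0,0,0,0,0,0,0]]'
python3 - <<'E'
from h import *
st()
im=read_camera("side"); print(tip_of("side","batten")[:2])
cv2.imwrite("pics/s3.png",cv2.resize(im[165:265,292:420],None,fx=5.82,fy=5.82,interpolation=cv2.INTER_CUBIC)[:,:,::-1])
E
```

```text
clock: 4.63
ee_pos: [0.5385, -0.0629, 0.028]
ee_rot: [0.0, 0.996, -0.088, 0.001]
contact_force: [-0.3, 0.1, -0.5]
finger_gap: 0.001
finger_force: 0.2
clock: 5.3
ee_pos: [0.5533, -0.0651, 0.0266]
ee_rot: [-0.0, 0.996, -0.087, -0.0]
contact_force: [-0.8, 0.7, 1.4]
finger_gap: 0.003
finger_force: 0.6
t 5.3 tcp [ 0.5533 -0.0651  0.0266] jig [-39.4  -0.3] z 26.6 yaw_y -100.0 zaxis [-0.  0. -1.] Fjig [-0.9  0.5  1.4] gap 0.003
[{'at': [236.2, 196.0], 'confidence': 0.92}, {'at': [265.5, 293.7], 'confidence': 0.67}]
```

View pics/s3.png

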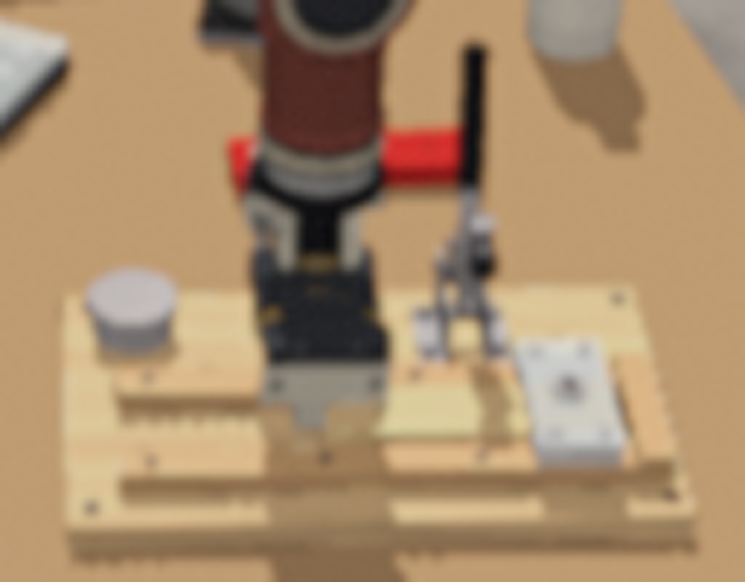

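The batten is now under the plate: its yellow top runs from x≈330 to 520 and into the plate's edge. The fingers are centred in the channel, well clear of the clamp and the tin. I'll continue slowly to the stop.

```bash
python3 -m handwheel '[[0.0015,-0.0003,0,0,0,0,0],[0.0015,-0.0003,0,0,0,0,0],[0.0015,-0.0003,0,0,0,0,0],[0.0015,-0.0003,0,0,0,0,0],[0.001,-0.0002,0,0,0,0,0],[0.001,-0.0002,0,0,0,0,0],[0.001,-0.0002,0,0,0,0,0],[0,0,0,0,0,0,0]]'
python3 -c "
from h import *
st()"
python3 -m handwheel '[[0.0005,-0.0001,0,0,0,0,0],[0.0005,-0.0001,0,0,0,0,0],[0.0005,-0.0001,0,0,0,0,0],[0.0005,-0.0001,0,0,0,0,0],[0.0005,-0.0001,0,0,0,0,0],[0.0005,-0.0001,0,0,0,0,0],[0,0,0,0,0,0,0],[0,0,0,0,0,0,0]]'
python3 -c "
from h import *
st()"
```

```text
clock: 6.07
ee_pos: [0.5608, -0.0665, 0.0265]
ee_rot: [-0.0, 0.996, -0.087, -0.002]
contact_force: [-5.0, 0.9, 4.7]
finger_gap: 0.008
finger_force: 2.6
t 6.07 tcp [ 0.5608 -0.0665  0.0265] jig [-31.8  -0.4] z 26.5 yaw_y -100.0 zaxis [-0.004  0.001 -1.   ] Fjig [-5.1 -0.   4.7] gap 0.008
clock: 6.73
ee_pos: [0.5608, -0.0666, 0.0264]
ee_rot: [-0.0, 0.996, -0.087, -0.005]
contact_force: [-9.7, 1.8, 8.0]
finger_gap: 0.007
finger_force: 4.7
t 6.73 tcp [ 0.5608 -0.0666  0.0264] jig [-31.8  -0.4] z 26.4 yaw_y -100.0 zaxis [-0.01   0.001 -1.   ] Fjig [-9.9  0.1  8. ] gap 0.007
```

The force rises to 10 N with no further travel, so it is against the stop or jammed. I'll back off, rise and check.

```bash
python3 -m handwheel '[[-0.006,0.001,0,0,0,0,0],[-0.008,0.0014,0,0,0,0,0],[-0.008,0.0014,0.01,0,0,0,0],[-0.01,0.0018,0.03,0,0,0,0],[-0.01,0.0018,0.035,0,0,0,0],[-0.01,0.0018,0.035,0,0,0,0],[0,0,0.035,0,0,0,0],[0,0,0.03,0,0,0,0]]'
python3 - <<'E'
from h import *
st()
im=read_camera("wrist").copy()
def line(a,b,col):
    p=proj("wrist",T(J,[a,b])).round().astype(int); cv2.line(im,tuple(map(int,p[0])),tuple(map(int,p[1])),col,1)
line((-20,-22,38),(-20,22,38),(255,0,0)); line((90,-50,50),(90,50,50),(0,255,0)); line((150,-50,40),(150,50,40),(255,0,255))
line((-20,-24,18),(-20,24,18),(255,160,0));line((-150,-50,34),(-150,50,34),(0,0,255))
cv2.imwrite("pics/w4.png",im[:,:,::-1])
E
```

```text
clock: 7.4
ee_pos: [0.5137, -0.0584, 0.205]
ee_rot: [0.0, 0.996, -0.087, 0.002]
contact_force: [0.5, -0.4, -0.5]
finger_gap: 0.005
finger_force: 0.0
t 7.4 tcp [ 0.5137 -0.0584  0.205 ] jig [-79.6  -0.6] z 205.0 yaw_y -100.0 zaxis [ 0.004 -0.    -1.   ] Fjig [ 0.6 -0.3 -0.5] gap 0.005
```

View pics/w4.png

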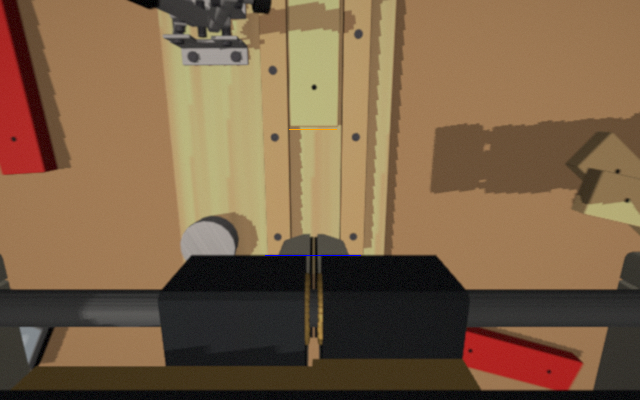

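The batten's near end is at row 127, within 2 px of the predicted stopped position at row 129, so it is against the stop. Next I'll move to the near side of the handle and turn the tool 90°.

```bash
python3 -m handwheel '[[0.005,0.002,0.015,0,0,0.098,0],[0.01,0.003,0.015,0,0,0.098,0],[0.01,0.003,0.015,0,0,0.098,0],[0.01,0.003,0,0,0,0.098,0],[0.01,0.003,0,0,0,0.098,0],[0.01,0.003,0,0,0,0.098,0],[0.01,0.003,0,0,0,0.098,0],[0.01,0.003,0,0,0,0.098,0]]'
python3 -m handwheel '[[0.01,0.003,0,0,0,0.098,0],[0.01,0.003,0,0,0,0.098,0],[0.01,0.003,0,0,0,0.098,0],[0.01,0.003,0,0,0,0.098,0],[0.01,0.003,0,0,0,0.098,0],[0.01,0.004,0,0,0,0.098,0],[0.01,0.004,0,0,0,0.098,0],[0.01,0.004,0,0,0,0.098,0]]'
python3 - <<'E'
from h import *
st()
im=read_camera("wrist").copy()
for q in ("handle_grip","clamp_pivot","clamp_handle"):
    print(q,[(np.round(d["at"]).tolist(),round(d["confidence"],2)) for d in tip_of("wrist",q)][:2])
P=proj("wrist",T(J,[(65,118,182),(65,125,213),(65,75,50),(65,84,250)])).round().astype(int); print(P.tolist())
for p in P: cv2.circle(im,tuple(map(int,p)),3,(255,0,255),-1)
cv2.imwrite("pics/w5.png",im[:,:,::-1])
E
```

```text
clock: 8.12
ee_pos: [0.5893, -0.0354, 0.2472]
ee_rot: [0.0, 0.953, 0.302, 0.001]
contact_force: [-0.1, -0.9, -0.5]
finger_gap: 0.003
finger_force: 0.0
clock: 8.78
ee_pos: [0.6693, -0.0085, 0.2471]
ee_rot: [0.001, 0.766, 0.643, 0.001]
contact_force: [0.1, 0.5, -0.2]
finger_gap: 0.005
finger_force: 0.0
t 8.78 tcp [ 0.6693 -0.0085  0.2471] jig [64.9 75.7] z 247.1 yaw_y -9.9 zaxis [ 0.002 -0.    -1.   ] Fjig [ 0.   0.5 -0.2] gap 0.005
handle_grip [([306.0, 157.0], 0.7), ([311.0, 181.0], 0.5)]
clamp_pivot [([310.0, 181.0], 0.88)]
clamp_handle [([308.0, 167.0], 0.75), ([130.0, 144.0], 0.67)]
[[315, 152], [315, 146], [315, 179], [316, 236]]
```

View pics/w5.png

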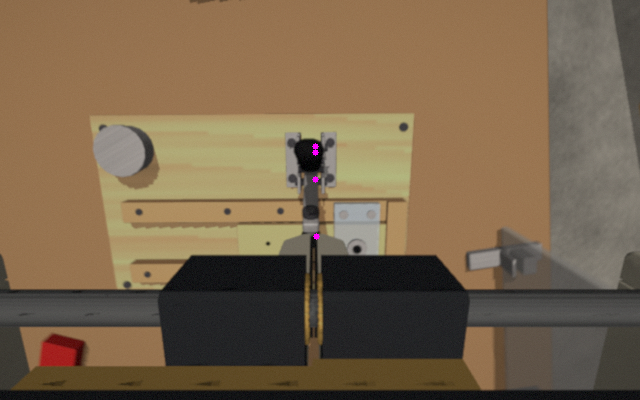

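The handle top is at (309,155), about 6 px left of and 4 px below the prediction. So the jig is about 3.5 mm nearer and 2.5 mm further right than I had it, which agrees with where the push stopped. I'll correct the pose, descend and approach the handle's front face.

```bash
sed -i 's/^J=.*/J=np.array([0.5883,-0.0736,-0.1756])/' h.py
python3 -m handwheel '[[-0.0017,0.0003,-0.016,0,0,0,0],[-0.0017,0.0003,-0.016,0,0,0,0],[0,0,-0.016,0,0,0,0],[0,0,-0.014,0,0,0,0],[0.0014,0.0079,0,0,0,0,0],[0.0014,0.0079,0,0,0,0,0],[0.001,0.006,0,0,0,0,0],[0,0,0,0,0,0,0]]'
python3 - <<'E'
from h import *
st()
im=read_camera("side")
cv2.imwrite("pics/s6.png",cv2.resize(im[125:265,292:420],None,fx=4.2,fy=4.2,interpolation=cv2.INTER_CUBIC)[:,:,::-1])
E
```

```text
clock: 9.65
ee_pos: [0.6697, 0.0174, 0.1863]
ee_rot: [0.0, 0.766, 0.643, 0.002]
contact_force: [0.3, -0.2, 0.1]
finger_gap: 0.003
finger_force: 0.0
t 9.65 tcp [0.6697 0.0174 0.1863] jig [ 64.3 103.8] z 186.3 yaw_y -10.0 zaxis [ 0.003  0.002 -1.   ] Fjig [ 0.3 -0.2  0.1] gap 0.003
```

View pics/s6.png

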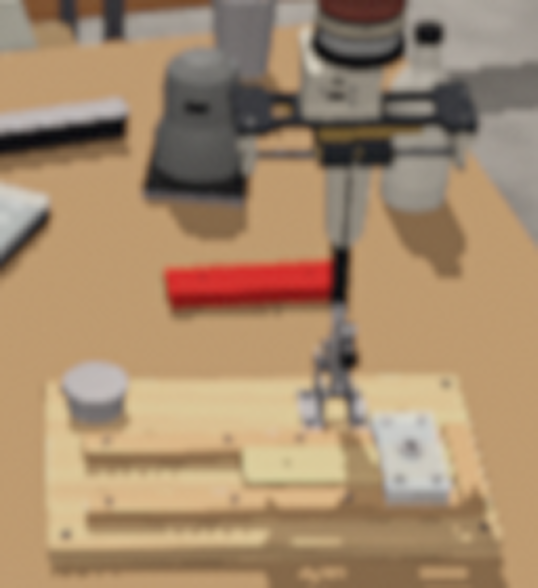

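The fingertips are lined up in x on the handle at (343,245). Now I'll swing it along the arc.

```bash
python3 -m handwheel '[[0.0013,0.0072,-0.003,0,0,0,0],[0.0013,0.0072,-0.003,0,0,0,0],[0.0013,0.0072,-0.003,0,0,0,0],[0.0013,0.0072,-0.003,0,0,0,0],[0.001,0.0056,-0.0045,0,0,0,0],[0.001,0.0056,-0.0045,0,0,0,0],[0.001,0.0056,-0.0045,0,0,0,0],[0,0,0,0,0,0,0]]'
python3 - <<'E'
from h import *
st()
read_camera("side"); print([(np.round(d["at"],1).tolist(),round(d["confidence"],2)) for d in tip_of("side","handle_grip")][:2], proj("side",T(J,[(65,147,172),(65,163,157),(65,174,137)])).round(1).tolist())
E
```

```text
clock: 10.37
ee_pos: [0.676, 0.0617, 0.1572]
ee_rot: [-0.002, 0.766, 0.642, -0.001]
contact_force: [0.7, -0.0, -0.4]
finger_gap: 0.006
finger_force: 0.0
t 10.37 tcp [0.676  0.0617 0.1572] jig [ 62.7 148.6] z 157.2 yaw_y -10.1 zaxis [-0.004  0.001 -1.   ] Fjig [ 0.7  0.1 -0.4] gap 0.006
[([372.3, 179.3], 0.57)] [[371.2, 178.9], [370.4, 180.1], [369.7, 183.1]]
```

Run:
```python
from h import *
im=read_camera("scene")
print([(np.round(d["at"],1).tolist(),round(d["confidence"],2)) for d in tip_of("scene","handle_grip")][:2], proj("scene",T(J,[(65,118,182),(65,147,172),(65,163,157)])).round(1).tolist())
a=cv2.resize(im[150:295,205:360],None,fx=3.7,fy=3.7,interpolation=cv2.INTER_CUBIC)
cv2.imwrite("pics/c7.png",a[:,:,::-1])
```

```text
[([280.6, 239.2], 0.45)] [[273.4, 222.3], [279.0, 231.8], [282.5, 239.3]]
```

View pics/c7.png

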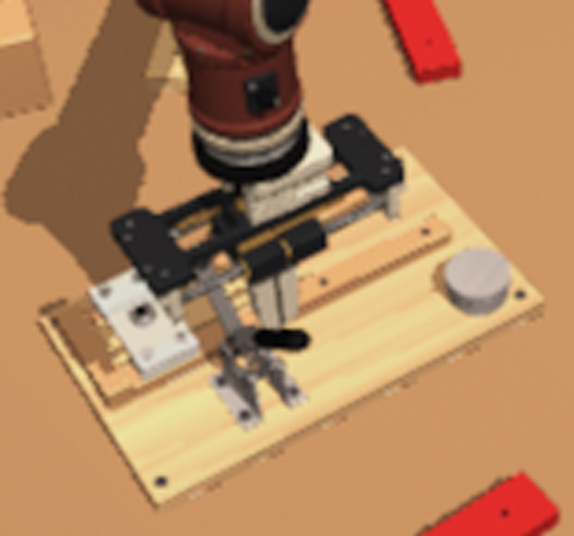

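The handle is leaning over at about 46°, as planned, with the fingers in front of it at (275,300)-(310,340). I'll continue down the arc.

```bash
python3 -m handwheel '[[0.0012,0.0043,-0.005,0,0,0,0],[0.0012,0.004,-0.005,0,0,0,0],[0.0012,0.004,-0.005,0,0,0,0],[0.0007,0.003,-0.007,0,0,0,0],[0.0005,0.003,-0.007,0,0,0,0],[0.0005,0.003,-0.01,0,0,0,0],[0.0005,0.003,-0.01,0,0,0,0],[0.0005,0.003,-0.01,0,0,0,0]]'
python3 -c "
from h import *
st()"
```

```text
clock: 11.23
ee_pos: [0.6837, 0.0877, 0.0991]
ee_rot: [0.0, 0.767, 0.642, 0.0]
contact_force: [-0.7, -1.1, 2.4]
finger_gap: 0.007
finger_force: 0.7
t 11.23 tcp [0.6837 0.0877 0.0991] jig [ 65.8 175.5] z 99.1 yaw_y -10.2 zaxis [ 0.001  0.    -1.   ] Fjig [-0.5 -1.3  2.4] gap 0.007
```

```bash
python3 -m handwheel '[[0.0002,0.001,-0.006,0,0,0,0],[0.0002,0.001,-0.006,0,0,0,0],[0.0002,0.001,-0.006,0,0,0,0],[0,0.001,-0.005,0,0,0,0],[0,0,-0.003,0,0,0,0],[0,0,-0.002,0,0,0,0],[0,0,-0.001,0,0,0,0],[0,0,0,0,0,0,0]]'
python3 -c "
from h import *
st()"
python3 -m handwheel '[[0,0,-0.001,0,0,0,0],[0,0,-0.001,0,0,0,0],[0,0,-0.001,0,0,0,0],[0,0,-0.001,0,0,0,0],[0,0,-0.001,0,0,0,0],[0,0,0,0,0,0,0],[0,0,0,0,0,0,0],[0,0,0,0,0,0,0]]'
python3 -c "
from h import *
st()"
```

```text
clock: 11.9
ee_pos: [0.6839, 0.0919, 0.073]
ee_rot: [-0.0, 0.767, 0.642, 0.0]
contact_force: [-3.1, 0.3, 7.6]
finger_gap: 0.005
finger_force: 3.7
t 11.9 tcp [0.6839 0.0919 0.073 ] jig [ 65.3 179.7] z 73.0 yaw_y -10.2 zaxis [ 0.     0.001 -1.   ] Fjig [-3.1 -0.3  7.6] gap 0.005
clock: 12.57
ee_pos: [0.6841, 0.0923, 0.0697]
ee_rot: [-0.0, 0.767, 0.642, 0.001]
contact_force: [-4.5, -0.4, 12.2]
finger_gap: 0.009
finger_force: 6.4
t 12.57 tcp [0.6841 0.0923 0.0697] jig [ 65.3 180.1] z 69.7 yaw_y -10.2 zaxis [ 0.001  0.001 -1.   ] Fjig [-4.4 -1.2 12.2] gap 0.009
```

```bash
python3 -m handwheel '[[0,0,-0.001,0,0,0,0],[0,0,-0.001,0,0,0,0],[0,0,-0.001,0,0,0,0],[0,0,-0.001,0,0,0,0],[0,0,0,0,0,0,0],[0,0,0,0,0,0,0],[0,0,0,0,0,0,0],[0,0,0,0,0,0,0]]'
python3 -c "
from h import *
st()
im=read_camera('side')
print([(n,q,np.round(d['at'],1).tolist(),round(d['confidence'],2)) for n in ('side',) for q in ('clamp_foot','handle_grip') for d in tip_of(n,q)[:2]], proj('side',T(J,[(65,0,38),(65,186,67)])).round(1).tolist())"
```

```text
clock: 13.23
ee_pos: [0.6842, 0.0925, 0.0666]
ee_rot: [-0.0, 0.767, 0.642, 0.001]
contact_force: [-6.0, 0.6, 16.0]
finger_gap: 0.004
finger_force: 8.0
t 13.23 tcp [0.6842 0.0925 0.0666] jig [ 65.4 180.3] z 66.6 yaw_y -10.2 zaxis [ 0.002  0.002 -1.   ] Fjig [-6.  -0.4 16. ] gap 0.004
[('side', 'clamp_foot', [373.5, 234.5], 0.47), ('side', 'handle_grip', [371.1, 198.2], 0.52)] [[373.8, 235.2], [368.1, 197.3]]
```

```bash
python3 -m handwheel '[[0,0,0.001,0,0,0,0],[0,0,0.001,0,0,0,0],[0,0,0.001,0,0,0,0],[0,0,0.001,0,0,0,0],[0,0,0.001,0,0,0,0],[0,0,0.001,0,0,0,0],[0,0,0,0,0,0,0],[0,0,0,0,0,0,0]]'
python3 -m handwheel '[[0,0,0.001,0,0,0,0],[0,0,0.001,0,0,0,0],[0,0,0.001,0,0,0,0],[0,0,0.001,0,0,0,0],[0,0,0.001,0,0,0,0],[0,0,0.001,0,0,0,0],[0,0,0,0,0,0,0],[0,0,0,0,0,0,0]]'
```

```text
clock: 14.05
ee_pos: [0.684, 0.0921, 0.0715]
ee_rot: [-0.0, 0.767, 0.642, 0.001]
contact_force: [-5.0, 0.7, 12.0]
finger_gap: 0.005
finger_force: 5.9
clock: 14.72
ee_pos: [0.6841, 0.0916, 0.0744]
ee_rot: [-0.0, 0.767, 0.642, 0.0]
contact_force: [-1.6, 1.2, 3.7]
finger_gap: 0.003
finger_force: 1.9
```

The force fades at z ≈ 75 mm, which matches the handle resting on its stop. I'll retreat straight up and verify.

```bash
python3 -m handwheel '[[0,0,0.003,0,0,0,0],[0,0,0.006,0,0,0,0],[0,0,0.02,0,0,0,0],[0,0,0.03,0,0,0,0],[0,0,0.035,0,0,0,0],[0,0,0.035,0,0,0,0],[0,0,0.03,0,0,0,0],[0,0,0.03,0,0,0,0]]'
python3 - <<'E'
from h import *
st()
for n in ("scene","side","wrist"):
    read_camera(n)
    for q,P in (("handle_grip",[(65,186,67),(65,186,81),(65,179,122)]),("clamp_foot",[(65,0,38)]),("batten",[(65,0,18)]),("screw_tin",[(-125,105,18)])):
        print(n,q,[(np.round(d["at"],1).tolist(),round(d["confidence"],2)) for d in tip_of(n,q)[:3]],proj(n,T(J,P)).round(1).tolist())
    for d in regions_of(n,"clamp_handle")[:1]:
        print("box",np.round(d["box"],1)); im=read_camera(n); 
        u=proj(n,T(J,[(65,218,66),(65,105,70),(65,218,82),(65,105,74)])); print(u.round(1).tolist())
        x0,y0=np.minimum(u.min(0),1e9).astype(int)-14; x1,y1=u.max(0).astype(int)+14
        m=(im[y0:y1,x0:x1].max(2)<50); ys,xs=np.nonzero(m); print("dark",m.sum(),(xs.min()+x0,xs.max()+x0,ys.min()+y0,ys.max()+y0) if m.any() else None)
E
```

```text
clock: 15.38
ee_pos: [0.6844, 0.0901, 0.2652]
ee_rot: [0.001, 0.767, 0.641, 0.0]
contact_force: [-0.5, 0.2, -0.4]
finger_gap: 0.007
finger_force: 0.0
t 15.38 tcp [0.6844 0.0901 0.2652] jig [ 66.  177.9] z 265.2 yaw_y -10.2 zaxis [ 0.001 -0.001 -1.   ] Fjig [-0.5  0.1 -0.4] gap 0.007
scene handle_grip [] [[289.3, 265.6], [288.9, 262.5], [286.5, 251.6]]
scene clamp_foot [([289.7, 266.8], 0.67)] [[259.4, 229.4]]
scene batten [([325.6, 298.8], 0.97), ([315.9, 160.0], 0.88), ([258.4, 234.3], 0.77)] [[260.2, 233.6]]
scene screw_tin [([335.5, 226.4], 0.58)] [[330.7, 229.1]]
box [279.4 257.   29.9  41.2]
[[295.2, 273.9], [275.0, 245.5], [294.9, 270.4], [274.9, 244.6]]
dark 151 (np.int64(277), np.int64(296), np.int64(250), np.int64(275))
side handle_grip [([334.9, 324.2], 0.55), ([368.4, 196.3], 0.42)] [[368.1, 197.3], [368.4, 194.1], [369.3, 185.9]]
side clamp_foot [] [[373.8, 235.2]]
side batten [([353.7, 195.5], 0.9), ([375.7, 240.5], 0.87), ([238.5, 196.7], 0.74)] [[373.4, 239.7]]
side screw_tin [([314.6, 218.2], 0.7), ([372.7, 239.5], 0.15)] [[317.3, 222.0]]
box [370.3 205.4  10.6  22.4]
[[367.1, 192.7], [370.8, 209.5], [367.4, 189.1], [370.8, 208.6]]
dark 23 (np.int64(367), np.int64(370), np.int64(193), np.int64(202))
wrist handle_grip [([310.5, 169.8], 0.7), ([150.8, 227.3], 0.4)] [[313.2, 172.2], [313.2, 174.5], [313.2, 190.0]]
wrist clamp_foot [] [[313.4, 314.2]]
wrist batten [([269.9, 63.0], 0.87)] [[313.4, 305.7]]
wrist screw_tin [([148.8, 227.6], 0.7)] [[160.6, 230.3]]
box [314.8 188.2  18.4  95.3]
[[313.1, 141.2], [313.3, 245.6], [313.1, 142.5], [313.3, 246.9]]
dark 1387 (np.int64(299), np.int64(326), np.int64(141), np.int64(259))
```

```bash
python3 -c "
from cell import *
print(finish_job())"
```

```text
the job is handed in; nothing more can be done
None
```

I pushed the batten up against the end stop, closed the toggle clamp past centre onto its stop, and handed the job in at about 16 s. Camera checks after the arm had withdrawn matched a seated batten and a closed handle, and the tin hadn't moved; I couldn't see the rubber foot clearly, and no verdict came back.

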